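# Brake the box jig, seat its mould, free it again

### The arm

A 7-joint arm with a two-finger parallel gripper is mounted at the origin on the work surface. World frame = base frame: x ahead of the robot, y to its left, z up, the work surface at z = 0. Lengths are in mm, angles in rad, forces in N, time in s.
With the tool pointing down it reaches from about 425 to 1025 mm from the base axis. Payload 3.6 kg.
Tool frame: the origin (TCP) lies midway between the tips of the shut fingers; the grasp point (between the pads) lies 19 mm behind it; z points along the fingers, y is the line along which they close (so a half turn about z gives the same grasp; the last joint's range is limited). The gripper opens to 85 mm and grips with 20 to 120 N. Pads are 22 mm wide; open, the fingers measure 114 mm over their backs; the gripper's body (76 mm by 85 mm) begins 54 mm behind the grasp point. The pads swing forward as they close: fully open they stand 13 mm farther back than shut.
Start: joints at [-0.093, 0.591, 0.048, 1.609, -0.033, 0.943, -0.034], TCP at [725.003, 0.003, 231.302] pointing down, gripper open.
Joint ranges: [-2.69, 2.69], [-0.47, 2.24], [-1.27, 1.36], [0.19, 2.51], [-1.53, 4.68], [0.08, 2.07], [-3.09, 3.09]. Speed limits (rad/s): [2.57, 2.57, 3.14, 3.14, 3.14, 3.14, 3.14].

### API

Orientations are given as a unit quaternion [x, y, z, w].
In Python, from workcell import manip gives the robot as it stands. Calls block until the motion is done:
- manip.move_pose(position, orientation): joint-space move of the TCP to a pose.
- manip.move_l(position, ori=None, max_speed=150, stop_force=None): straight line of the TCP; ori=None keeps the orientation; max_speed is the mean speed in mm/s. With stop_force (N) it stops when the force on the tool has changed by that much, and returns True; else False.
- manip.move_joints(angles): joint-space move.
- manip.open_gripper() and manip.close_gripper(): open the fingers fully, or close them until they stop; the grip force is fixed at half the most.
- manip.dwell(seconds).
- manip.ik(position, orientation): joint angles nearest the present ones, or None.
- manip.camera(name): name is "scene" or "side" or "wrist"; returns the picture (480x640x3 uint8, red, green, blue); there is no depth.
- manip.camera_info(name): a dict with "mtx" (3x3 intrinsics, pixels), "k1" (the pictures are not rectified: a ray, as slopes to the right and down, at radius r is drawn at 1 + k1 r^2 times it, then the intrinsics apply), "eye" and "rotation" of the camera in the world; the wrist camera has in their place "mount" (4x4, takes a point from camera to tool coordinates, whose origin is the TCP and whose axes are the flange's). Camera axes: x right, y down, z forward; pixel columns grow to the right and rows downward; lengths in mm; the calibration is good to about 2 mm. A picture is of the moment at which its call begins: read the wrist's pose just before it. camera_info takes no time and is no camera call.
A pose or a line that the arm cannot do raises manip.IKError and nothing moves.
- manip.finish_job(): hands the job in; it is judged then, once.
Readings, each from a call of its own:
- manip.get_clock(): time.
- manip.get_joints(): joint angles.
- manip.get_joint_vel(): joint speeds.
- manip.get_joint_efforts(): joint torques, N m.
- manip.get_tool_pos(): TCP position.
- manip.get_orientation(): TCP orientation.
- manip.get_ft_force(): force on the tool from outside, world axes, zero at the start.
- manip.get_wrist_torque(): the same for the moment, N m.
- manip.get_gripper_width(): finger opening in mm.
- manip.get_grasp_force(): force on a finger pad.
Only numpy, scipy, OpenCV 4.12 (cv2) and the standard library are available. Lean on these libraries where they do the work, as an engineer would, in place of code of your own. Each camera call takes 0.05 s, during which the arm holds its last target. There are 200 camera calls.

### The job

On the bench jig, press the carriage's kick-down lever until its rubber foot bites firmly, without forcing it, and let go. With the brake holding, push the wooden mould fully home against the carriage's end stop with gentle force, so that the carriage stays where it stands, and take the hand off it. Then flick the lever all the way back up so that the carriage is free again, and leave the things lying around undisturbed.

Things in the scene. Friction and masses are not known exactly. Their poses are not given: they have to be found in the camera images.
- carriage: aluminium carriage, deck 100 x 130 mm, its top 49 mm above the bench, rolling on two rails on a plywood board (220 x 420 mm). Origin at bench height under the deck's middle; x across the rails, away from the robot, y along the rails, z up; turned at most 0.25 rad from the world's. It rolls along y with 2 N of drag; braked, it holds about 9 to 20 N, more the firmer the foot bites
- lever_hinge (a point): middle of the kick-down lever's hinge line (along the carriage's y), at the carriage point (-62, 0, 60) mm, on its near side. Stiff hinge: the lever stays where it is left, up or down, and swings under about 9 N at the bar, square to the arms
- lever_bar: steel cross-bar of the lever, the part to press and to lift: round, 12 mm thick, 80 mm long along y; origin at its middle. Two arms 10 mm thick join it 35 mm either side of the middle; the 60 mm between them is clear, so it can be pinched from above at its middle. It swings on a circle of 100 mm radius about the hinge
- brake_lever (a joint): lever angle, rad: 0 fully raised, growing as it is pressed down, stop at 0.95. The arms point from the hinge to -x and 0.80 minus this angle above level. The worn foot meets its strip at an unknown angle between 0.6 and 0.88; from there the press at the bar climbs steeply. It bites well at a press of about 15 N; from about 18 N the foot is being crushed. Lifting it takes up to 10 N
- brake_foot: black rubber roller foot, 16 mm across, on the lever's stiffly sprung leg below the hinge; origin at its centre. It presses on a fixed steel strip along the board (top 18 mm above the bench, up to 2.5 mm more or less). This contact force is the bite: 12 N or more once let go means locked, over 40 N crushes the foot
- forming_block (a joint): travel of the mould in the carriage's channel, m: 0 fully out, 0.040 fully home with its +y face against the carriage's end stop (home counts from 0.038). It slides along the carriage's +y (to the robot's left) with about 4 N of friction and stays where it is left; a shove over 20 N is too rough
- mould: stepped wooden mould: lower step 52 (x) x 60 (y) x 22 mm, top 80 mm above the bench, upper step 36 x 44 mm, top 101 mm above the bench. It runs in a channel 59 mm wide between two walls whose tops are 69 mm above the bench. Origin at deck height (49 mm) under its middle, axes as the carriage
- push_face (a point): middle of the mould's face that looks to -y (the robot's right), on the lower step 71 mm above the bench: push here towards +y
- glue_jar: small white-capped jar 42 mm across, 75 mm tall, standing near the lever's left; origin at the centre of its underside; a bystander
- small_driver: screwdriver 150 mm long lying near the lever's right; origin under its middle; a bystander
- black_box_a: finished small black box on a 56 mm square flange, 40 mm tall, standing on the board of the jig behind the rails; origin at the centre of its underside; a bystander
- tape_roll: roll of clear tape, 56 mm across, 20 mm tall, lying on the board of the jig behind the rails; origin at the centre of its underside; a bystander
- black_box_b: second small black box like the first, standing on the bench to the right; a bystander
- soft_brush: brush 200 mm long lying on the bench to the left; a bystander

How it is judged (in metres and radians):
On the way, in this order (a step that is already met when the one before it is completed fails the run):
1. the brake is locked and let go: its foot bites with at least 12 N, the lever is not touched, the mould has not yet been pushed home (travel below 20 mm) (contact force between brake_foot and anything else above 12 N and value of joint forming_block below 0.02 m and contact force between each of the fingers, the arm and lever_bar below 0.5 N), for 0.3 s.
2. with the brake still biting (at least 8 N) the mould is fully home (travel over 38 mm) and no longer touched (contact force between brake_foot and anything else above 8 N and value of joint forming_block above 0.038 m and contact force between each of the fingers, the arm and mould below 0.5 N), for 0.3 s.
3. the lever is back up (angle below 0.2 rad), the foot off its strip, the lever let go (value of joint brake_lever below 0.2 rad and contact force between brake_foot and anything else below 0.5 N and contact force between each of the fingers, the arm and lever_bar below 0.5 N), for 0.3 s.
At the end, for the whole second after the job is handed in: The lever stands raised (angle below 0.2 rad) with its foot off the strip, the mould is home (travel over 38 mm), and the carriage is at rest within 12 mm of where it stood at the start (value of joint brake_lever below 0.2 rad and contact force between brake_foot and anything else below 0.5 N and value of joint forming_block above 0.038 m and linear speed of carriage below 0.01 m/s and distance of carriage from where it was at the start of the episode below 0.012 m); the robot touches nothing.
It fails at once if the rubber foot is crushed: it bears more than 40 N (contact force between brake_foot and anything else above 40 N).
It fails at once if the mould is shoved with more than 20 N (contact force between any of the fingers, the arm and mould above 20 N).
It fails at once if the carriage rolls more than 12 mm from where it stood (distance of carriage from where it was at the start of the episode above 0.012 m).
It fails at once if a bystander is moved more than 25 mm (distance of any of glue_jar, small_driver, black_box_a, tape_roll, black_box_b, soft_brush from where it was at the start of the episode above 0.025 m).
It also fails if it takes over 69 s, if anything falls off the work surface, if the arm or the gripper's body presses on something with over 40 N, if the wrist force passes 120 N, or if a joint passes its speed limit or range.

## Working session

There is one attempt and no reset: what is moved stays moved. The work goes in short steps, each a Python script; the robot and the scene stay as the last script left them, time stands still between calls to the robot, and variables do not carry over. Pictures are saved under pics/ and viewed, at most 12 in all, crops included, and the job is handed in when it is done.

```bash
mkdir -p pics; ls; cat > h.py <<'E'
from workcell import manip
import numpy as np, cv2
def info(n):
    i=manip.camera_info(n)
    return {k:(np.array(v) if not np.isscalar(v) else v) for k,v in i.items()}
def ray(n,u,v):
    i=info(n); K=i['mtx']
    d=np.array([[[u,v]]],float)
    s=cv2.undistortPoints(d,K,np.array([i['k1'],0,0,0,0.]),None,None)[0,0]
    r=i['rotation']@np.array([s[0],s[1],1]); return i['eye'].ravel(),r/np.linalg.norm(r)
def onplane(n,u,v,z):
    e,r=ray(n,u,v); return e+r*(z-e[2])/r[2]
def proj(n,P):
    i=info(n); c=i['rotation'].T@(np.array(P,float)-i['eye'].ravel()); s=c[:2]/c[2]; s=s*(1+i['k1']*(s@s)); return i['mtx'][:2,:2]@s+i['mtx'][:2,2]
def tri(n1,p1,n2,p2):
    a,r=ray(n1,*p1); b,s=ray(n2,*p2)
    t=np.linalg.lstsq(np.c_[r,-s],b-a,rcond=None)[0]
    P,Q=a+r*t[0],b+s*t[1]; return (P+Q)/2,np.linalg.norm(P-Q)
E
python3 - <<'E'
from h import *
for n in ['scene','side','wrist']:
    cv2.imwrite(f'pics/{n}0.png',manip.camera(n)[:,:,::-1]); print(n,manip.camera_info(n))
print(manip.get_orientation(),manip.get_clock())
E
```

```text
pics
scene {'mtx': array([[621.13113748,   0.        , 311.65249624],
       [  0.        , 621.13113748, 237.27778943],
       [  0.        ,   0.        ,   1.        ]]), 'k1': -0.06222052252193825, 'eye': array([1393.79901097, -567.60897704, 1384.4742395 ]), 'rotation': array([ 0.84445975,  0.42696338, -0.14931422, -0.28687151])}
side {'mtx': array([[438.7597978 ,   0.        , 320.9670962 ],
       [  0.        , 438.7597978 , 238.98056595],
       [  0.        ,   0.        ,   1.        ]]), 'k1': -0.02177891155266982, 'eye': array([ 240.26236325, -717.25914373,  693.28330161]), 'rotation': array([ 0.86899837, -0.20481178,  0.09363527, -0.44059779])}
wrist {'mtx': array([[362.22139049,   0.        , 317.80809438],
       [  0.        , 362.22139049, 240.9338929 ],
       [  0.        ,   0.        ,   1.        ]]), 'k1': 0.025286901746322952, 'mount': array([[-1.17933321e-03, -9.58128313e-01, -2.86336768e-01,
         7.21005594e+01],
       [ 9.99999129e-01, -1.29975612e-03,  2.30501134e-04,
         4.40780264e-01],
       [-5.93017629e-04, -2.86336247e-01,  9.58129011e-01,
        -1.42971028e+02],
       [ 0.00000000e+00,  0.00000000e+00,  0.00000000e+00,
         1.00000000e+00]])}
[ 7.07089437e-01  7.07123583e-01 -6.70858951e-04 -5.62931772e-04] 0.15
```

View pics/scene0.png

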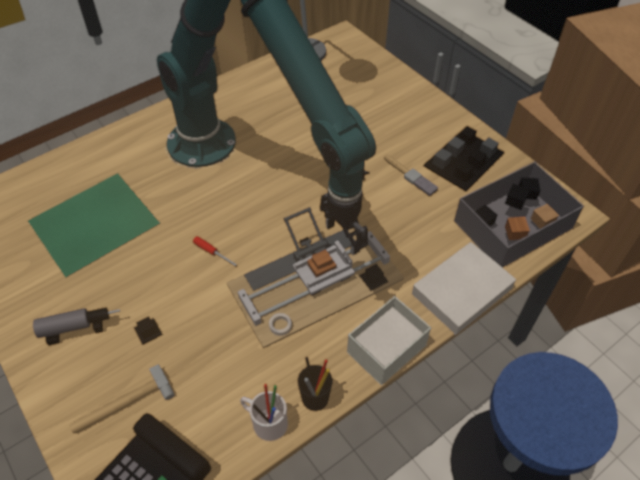

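View pics/side0.png

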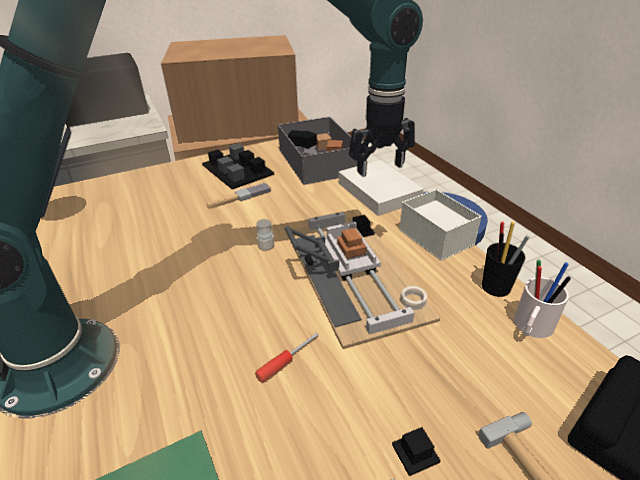

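View pics/wrist0.png

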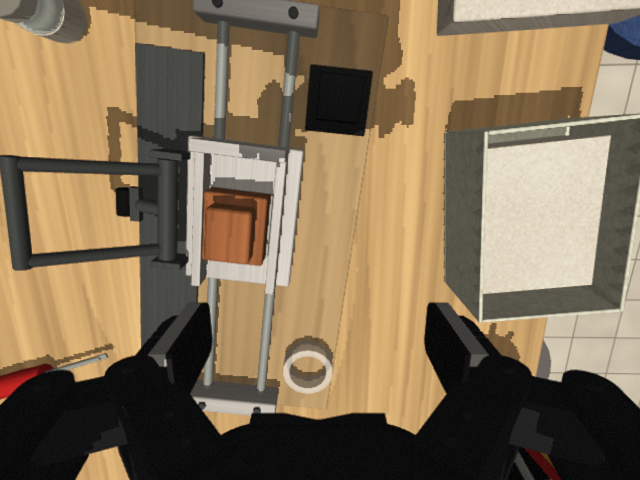

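The wrist view shows everything: lever bar at about (15,213), hinge (172,206), carriage deck (190-300,140-285), mould (235,230), jar top left, driver lower left. The side and scene views confirm the layout. Next I crop in to get accurate pixels.

```bash
cat > h2.py <<'E'
import h
from h import *
from scipy.spatial.transform import Rotation as R
_p=None
def info(n):
    i=dict(manip.camera_info(n))
    if n=='wrist':
        T=np.eye(4); T[:3,:3]=R.from_quat(_p[1]).as_matrix(); T[:3,3]=_p[0]; M=T@np.array(i['mount'])
        i['rotation']=M[:3,:3]; i['eye']=M[:3,3]
    else: i['rotation']=R.from_quat(i['rotation']).as_matrix(); i['eye']=np.array(i['eye'])
    i['mtx']=np.array(i['mtx']); return i
h.info=info
def setpose(p=None):
    global _p; _p=p or (manip.get_tool_pos(),manip.get_orientation())
E
python3 - <<'E'
from h2 import *
setpose()
im=cv2.imread('pics/wrist0.png')
c=im[130:320,0:330]; cv2.imwrite('pics/crop1.png',cv2.resize(c,None,fx=2.4,fy=2.4,interpolation=cv2.INTER_CUBIC))
for nm,z,pts in [('bar',132,[(10,157),(20,268)]),('walls',69,[(190,140),(196,283),(300,152),(287,285)]),('ups',101,[(206,204),(254,207)]),('jar',75,[(20,8)]),('rail',0,[(208,12)])]:
    for p in pts: print(nm,p,onplane('wrist',*p,z).round(1))
for n in('scene','side'):print(n,proj(n,[0,0,0]),proj(n,[725,0,231]))
E
```

```text
bar (10, 157) [527.8  56.1 132. ]
bar (20, 268) [516.1 -19.7 132. ]
walls (190, 140) [621.7  66.1  69. ]
walls (196, 283) [614.2 -58.6  69. ]
walls (300, 152) [710.1  56.8  69. ]
walls (287, 285) [696.5 -60.7  69. ]
ups (206, 204) [639.7  20.  101. ]
ups (254, 207) [676.   17.7 101. ]
jar (20, 8) [514.5 154.7  75. ]
rail (208, 12) [626.3 174.6   0. ]
scene [201.08005296 142.24016409] [342.16765124 243.16254337]
side [ 56.55588042 363.79926313] [379.82829871 175.4943782 ]
```

View pics/crop1.png

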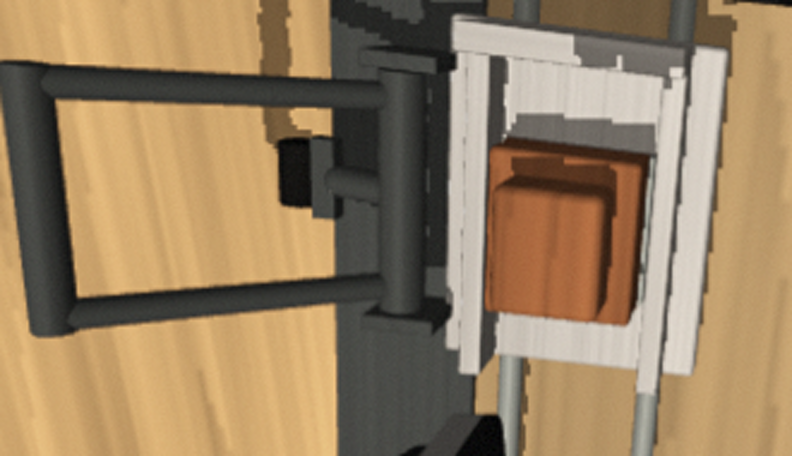

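```bash
python3 - <<'E'
from h2 import *
setpose()
f=lambda p,z:onplane('wrist',p[0]/2.4,130+p[1]/2.4,z)
def yaw(a,b): d=a-b; return -np.arctan2(d[0],d[1])
B=[f((24,64),131.7),f((52,332),131.7)]; print('bar',np.mean(B,0),yaw(*B),np.linalg.norm(B[0]-B[1]))
H=[f((403,68),60),f((403,313),60)]; print('hinge',np.mean(H,0),yaw(*H),np.linalg.norm(H[0]-H[1]))
D=[f((726,48),49),f((692,374),49)]; print('deck+x edge',D,yaw(*D))
for p in [(495,143),(650,155),(630,325),(487,310)]: print('low',p,f(p,80)[:2])
for p in [(499,182),(612,194),(601,321),(490,310)]: print('up',p,f(p,101)[:2])
for a,b in [((222,30),(208,385)),((293,40),(262,388)),((204,55),(203,140)),((137,45),(139,320)),((388,15),(328,405))]:
    print('line',yaw(onplane('wrist',*a,30),onplane('wrist',*b,30)))
# bar via orange masks in other views: mould centroid
for n in('scene','side','wrist'):
    im=cv2.imread(f'pics/{n}0.png'); hsv=cv2.cvtColor(im,cv2.COLOR_BGR2HSV)
    m=cv2.inRange(hsv,(5,130,60),(14,255,255)); k,l,s,c=cv2.connectedComponentsWithStats(m)
    print(n,[(s[i].tolist(),c[i].round(1).tolist()) for i in np.argsort(-s[1:,4])[:3]+1])
    if n!='wrist':
        c=im; P=proj(n,[650,0,60]); x,y=P.astype(int); w=70; q=cv2.resize(im[y-w:y+w,x-w:x+w],None,fx=4,fy=4,interpolation=cv2.INTER_CUBIC)
        cv2.imwrite(f'pics/c_{n}.png',q); print(n,x-w,y-w)
E
python3 -c "
import cv2,numpy as np
a=cv2.imread('pics/c_side.png');b=cv2.imread('pics/c_scene.png')
cv2.imwrite('pics/cc.png',cv2.resize(np.hstack([a,b]),(800,400)))"
```

```text
bar [522.30008704  18.11422874 131.7       ] -0.13887170282902644 77.1138632476368
hinge [593.04284441   5.45882687  60.        ] -0.12033072834539146 91.77824651143148
deck+x edge [array([711.36417923,  57.49972724,  49.        ]), array([695.91297949, -70.35026258,  49.        ])] -0.1202708494035175
low (495, 143) [634.40420484  27.79456341]
low (650, 155) [686.42990046  23.75635167]
low (630, 325) [676.88833482 -37.63491711]
low (487, 310) [626.20263787 -31.85584885]
up (499, 182) [641.02988777  18.59241905]
up (612, 194) [676.60057967  14.72273193]
up (601, 321) [670.75143107 -28.34947534]
up (490, 310) [634.26715679 -24.41704703]
line -0.12117175590357714
line -0.11986137258362754
line -0.10976941946258935
line -0.1377564318845443
line -0.11966690959720477
scene [([0, 124, 66, 36, 581], [24.9, 142.6]), ([309, 251, 26, 24, 388], [320.9, 262.6]), ([506, 217, 23, 22, 381], [516.6, 227.4])]
scene 252 194
side [([408, 143, 232, 159, 3555], [535.8, 225.7]), ([338, 228, 28, 30, 569], [351.2, 243.2]), ([326, 140, 17, 11, 145], [333.5, 144.5])]
side 278 176
wrist [([202, 190, 66, 75, 4136], [233.4, 227.5]), ([0, 368, 29, 8, 33], [13.4, 371.4]), ([34, 363, 20, 6, 29], [44.0, 364.6])]
```

View pics/cc.png

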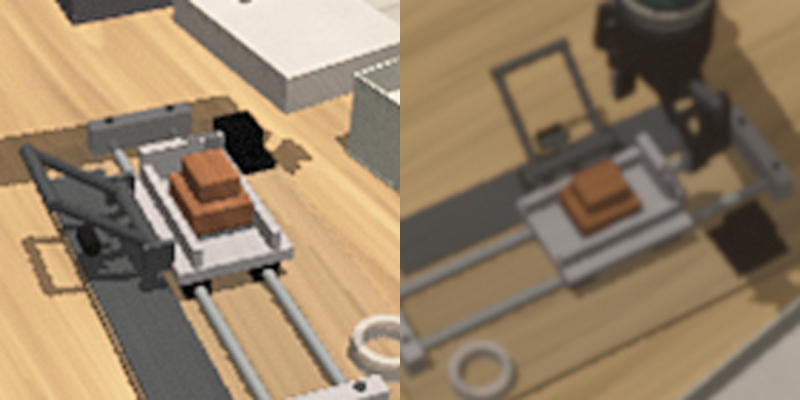

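Measured: yaw -0.1205, carriage origin about (654.5,-0.8), mould centre (656,-4.6); the sizes check out (52 x 61 for the lower step, about 77 for the bar). Now the approach and the start of the press.

```bash
cat > m.py <<'E'
from h2 import *
yaw=-0.1205
O=np.array([654.5,-0.8,0]); Rc=R.from_euler('z',yaw)
W=lambda p:O+Rc.apply(p)
Q=(Rc*R.from_quat([.70710678,.70710678,0,0])).as_quat()
def bar(th): a=.8-th; return np.array([-62-100*np.cos(a),0,60+100*np.sin(a)])
def press(th):
    a=.8-th; t=Rc.apply([-np.sin(a),0,-np.cos(a)]); return -np.dot(manip.get_ft_force(),t)
E
python3 - <<'E'
from m import *
manip.close_gripper()
print('air',np.round(manip.get_ft_force(),2))
manip.move_pose(W(bar(0)+[0,0,45]),Q); manip.dwell(.2)
print('F0',np.round(manip.get_ft_force(),2),manip.get_tool_pos(),manip.get_clock())
print(manip.move_l(W(bar(0)+[0,0,0]),max_speed=25,stop_force=3))
print(W(bar(0)+[0,0,6]),manip.get_tool_pos(),np.round(manip.get_ft_force(),2),manip.get_clock())
cv2.imwrite('pics/side1.png',manip.camera('side')[150:350,220:460,::-1])
E
python3 -c "
import cv2;a=cv2.imread('pics/side1.png');cv2.imwrite('pics/side1b.png',cv2.resize(a,None,fx=3,fy=3))"
```

```text
air [-0.13 -0.22  0.47]
F0 [ 0.74  1.03 -0.3 ] [526.1446295   15.04894681 177.18435719] 1.9667
False
[523.78411844  15.02794657 137.73560909] [523.88422366  15.05430471 131.84158834] [ 0.03 -0.37  0.57] 3.9167
```

View pics/side1b.png

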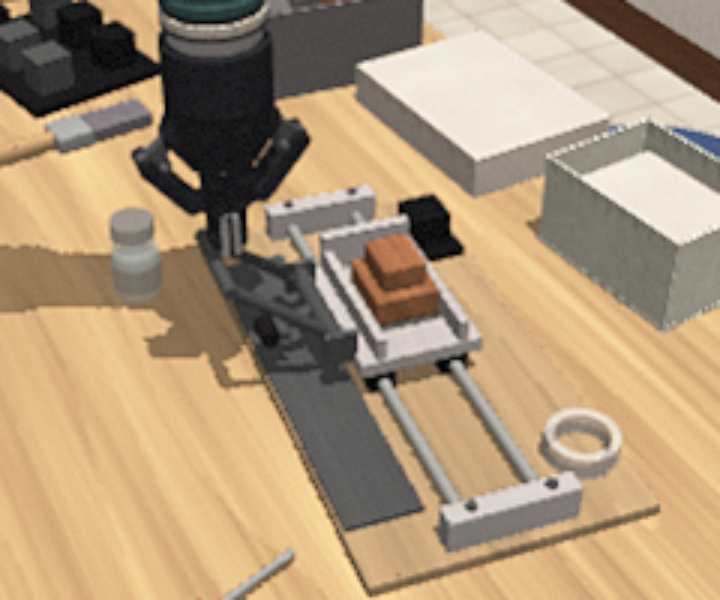

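The closed fingers stand right over the bar, near its middle, with no contact at z = 131.8. I'll continue down gently.

```bash
python3 - <<'E'
from m import *
print(manip.move_l(W(bar(0)+[0,0,-18]),max_speed=20,stop_force=4))
print(manip.get_tool_pos(),np.round(manip.get_ft_force(),2),manip.get_clock())
setpose()
cv2.imwrite('pics/wrist2.png',manip.camera('wrist')[:,:,::-1])
E
```

```text
True
[524.85793527  14.98158362 126.19649092] [ 1.74 -1.04  1.01] 4.425
```

View pics/wrist2.png

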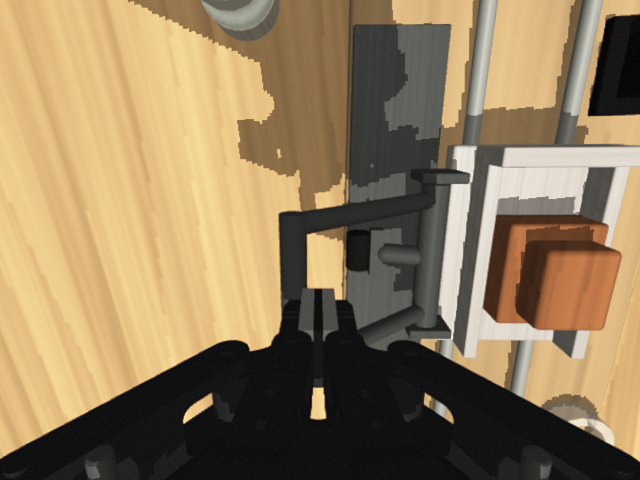

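Fingers (tips at about (318,310)) sit to the +x side of the bar (its end is at (293,213)), so the lever isn't quite at 0. I'll triangulate the bar end from the two wrist views.

```bash
python3 - <<'E'
from m import *
p2=(manip.get_tool_pos(),manip.get_orientation())
q0=[7.07089437e-01,7.07123583e-01,-6.70858951e-04,-5.62931772e-04]; p1=(np.array([725.003,.003,231.302]),q0)
def two(a,b):
    setpose(p1); e,r=ray('wrist',*a); setpose(p2); f,s=ray('wrist',*b)
    t=np.linalg.lstsq(np.c_[r,-s],f-e,rcond=None)[0]; P,Qq=e+r*t[0],f+s*t[1]; return (P+Qq)/2,np.linalg.norm(P-Qq)
c=lambda x,y:(x/2.4,130+y/2.4)
for a,b in [(c(24,63),(293,213)),(c(403,68),(437,173)),(c(726,48),(640,148)),(c(499,182),(530,242)),(c(612,194),(619,252)),(c(490,310),(529,327))]:
    P,g=two(a,b); print(P.round(1),round(g,1),'local',Rc.inv().apply(P-O).round(1))
E
```

```text
[520.   56.1 122.2] 0.2 local [-140.4   40.3  122.2]
[599.   53.6  59.2] 5.1 local [-61.6  47.3  59.2]
[712.2  56.6  56.5] 2.6 local [50.4 63.9 56.5]
[637.5  17.   86.8] 2.5 local [-19.1  15.6  86.8]
[675.9  12.3  95.6] 2.4 local [19.7 15.6 95.6]
[633.3 -25.9  96.6] 0.5 local [-18.  -27.5  96.6]
```

The bar sits 100.1 mm from the hinge, which gives a start angle of about 0.13, and the carriage frame is confirmed. Retrying the contact, then pressing along the arc.

```bash
python3 - <<'E'
from m import *
T=.129; up=np.array([0,0,6.])
manip.move_l(manip.get_tool_pos()+np.array([0,0,20.]),max_speed=60)
manip.move_l(W(bar(T)+up+[0,0,12]),max_speed=60); manip.dwell(.2)
print(np.round(manip.get_ft_force(),2))
print(manip.move_l(W(bar(T)+up-[0,0,6]),max_speed=20,stop_force=4))
p=manip.get_tool_pos(); print('contact',p-W(bar(T)+up),press(T))
# angle from the contact height
th=.8-np.arcsin((p[2]-66)/100); print('th',th)
while th<.56:
    th+=.06; manip.move_l(W(bar(th)+up),max_speed=30); 
    print(round(th,3),round(press(th),1),np.round(manip.get_ft_force(),1),manip.get_tool_pos()[2].round(1),W(bar(th)+up)[2].round(1),round(manip.get_clock(),2))
E
```

```text
[0.57 0.18 0.99]
True
contact [-0.43745413  0.05842645 -0.49072645] 2.1935169671591455
th 0.13525019137893257
0.195 5.2 [-2.1 -0.2  7.8] 123.4 122.9 6.48
0.255 6.5 [-1.6 -0.1  8.5] 118.3 117.8 6.83
0.315 5.4 [-2.8 -0.3  7.6] 112.9 112.6 7.18
0.375 4.7 [-3.2 -0.   6.6] 107.4 107.2 7.53
0.435 5.4 [-2.7  1.3  6.8] 101.7 101.7 7.88
0.495 5.5 [-2.7  1.3  6.6] 95.9 96.0 8.23
0.555 4.7 [-3.4  0.5  5.7] 90.0 90.2 8.58
0.615 3.8 [-2.8  1.5  4.4] 84.1 84.4 8.93
```

```bash
python3 - <<'E'
from m import *
up=np.array([0,0,6.]); th=.615; hit=False
while th<.93 and not hit:
    p0=press(th); th+=.02
    hit=manip.move_l(W(bar(th)+up),max_speed=6,stop_force=max(14.5-p0,2))
    print(round(th,3),hit,round(press(th),1),np.round(manip.get_ft_force(),1),(manip.get_tool_pos()-W(bar(th)+up)).round(2)[2],round(manip.get_clock(),2))
    if press(th)>13: break
E
```

```text
0.635 False 8.3 [-3.4  0.1  8.9] -0.02 9.41
0.655 False 8.9 [-4.5  1.5  9.6] -0.04 9.89
0.675 False 7.2 [-4.7  1.3  7.8] -0.05 10.38
0.695 False 7.4 [-3.7  0.9  7.8] -0.08 10.86
0.715 False 8.3 [-5.7  1.7  8.8] -0.11 11.34
0.735 False 8.0 [-4.   2.9  8.3] -0.16 11.82
0.755 False 7.5 [-3.7  1.   7.7] -0.18 12.31
0.775 False 7.8 [-4.5  1.1  7.9] -0.18 12.79
0.795 False 8.3 [-4.1  1.   8.4] -0.21 13.28
0.815 False 7.8 [-5.4  1.3  7.7] -0.25 13.76
0.835 False 8.9 [-5.9  2.1  8.7] -0.14 14.24
0.855 False 11.1 [-6.2  1.7 10.7] -0.01 14.72
0.875 False 12.1 [-6.3  2.  11.7] 0.11 15.21
0.895 True 6.0 [-1.6  0.2  5.9] 1.08 15.51
```

```bash
python3 - <<'E'
from m import *
up=np.array([0,0,6.]); th=.882
print(press(th))
while th<.93:
    p0=press(th); th+=.007
    hit=manip.move_l(W(bar(th)+up),max_speed=5,stop_force=max(16-p0,2.5))
    f=press(th); print(round(th,3),hit,round(f,1),np.round(manip.get_ft_force(),1),(manip.get_tool_pos()-W(bar(th)+up)).round(2)[2],round(manip.get_clock(),2))
    if f>14.4 or hit: break
E
```

```text
5.965815721599043
0.889 True 6.1 [-0.5  0.1  6.1] 0.49 16.4
```

Foot contact came near 0.83 rad and the press peaked at about 14.5 N at 0.885 rad, mid-range. Letting go, then pushing the mould.

```bash
python3 - <<'E'
from m import *
p=manip.get_tool_pos(); manip.move_l(p+np.array([0,0,75.]),max_speed=120); manip.dwell(.4)
manip.move_l(W([1,-60,140]),max_speed=150)
manip.move_l(W([1,-60,68]),max_speed=80,stop_force=6); manip.dwell(.2)
print(manip.get_tool_pos(),np.round(manip.get_ft_force(),2),manip.get_clock())
print(manip.move_l(W([1,-36,68]),max_speed=20,stop_force=3))
print('local',Rc.inv().apply(manip.get_tool_pos()-O).round(1),Rc.inv().apply(manip.get_ft_force()).round(2),manip.get_clock())
setpose(); cv2.imwrite('pics/wrist3.png',manip.camera('wrist')[:,:,::-1])
E
```

```text
[648.69693399 -60.51960393  68.6266307 ] [-0.67 -0.9  -0.19] 20.1583
True
local [  0.6 -44.4  67.5] [-1.01  0.31  0.38] 20.9667
```

View pics/wrist3.png

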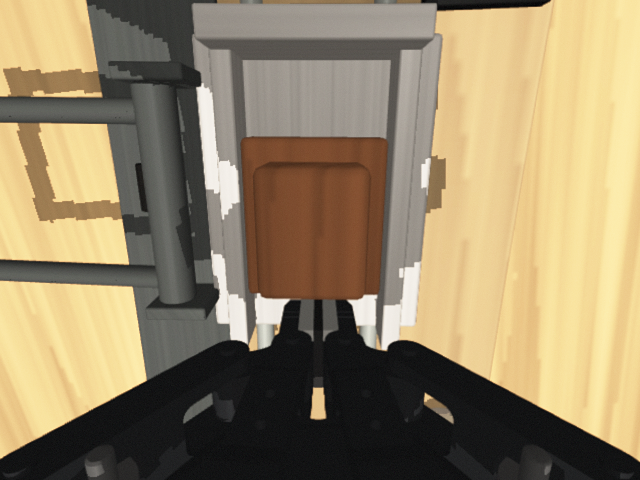

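The fingers are centred behind the mould in the channel (mould at rows 138–298, stop at row 50), with contact at local y = -44.4. Pushing.

```bash
python3 - <<'E'
from m import *
L=lambda:Rc.inv().apply(manip.get_tool_pos()-O).round(2)
for k in range(2):
    h=manip.move_l(W([1,-1,68]),max_speed=15,stop_force=7.5)
    print(h,L(),Rc.inv().apply(manip.get_ft_force()).round(2),manip.get_clock())
    if L()[1]>-8: break
setpose(); cv2.imwrite('pics/wrist4.png',manip.camera('wrist')[:,:,::-1])
E
```

```text
True [ -0.29 -15.31  67.12] [-0.11  0.07 -0.44] 22.8833
True [ -2.11 -15.29  65.77] [0.94 0.9  0.42] 23.5333
```

View pics/wrist4.png

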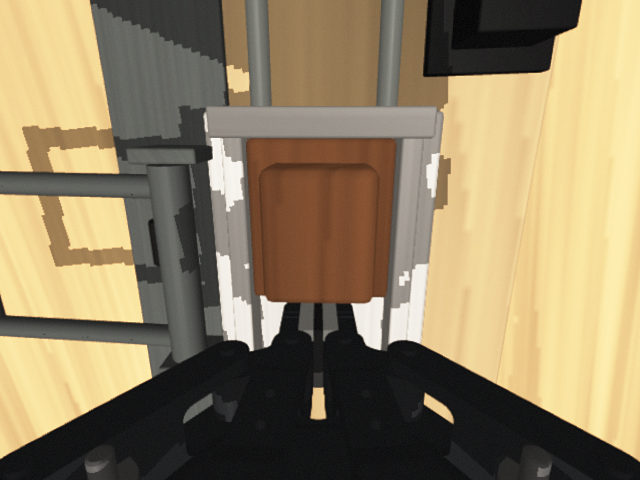

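The mould now sits flush against the end stop (rows 108–138), with repeated force stops at the same place. Checking that the carriage held, backing off, and pinching the bar.

```bash
python3 - <<'E'
from m import *
L=lambda:Rc.inv().apply(manip.get_tool_pos()-O).round(2)
q=manip.get_orientation()
setpose((W([.6,-44.4,67.5]),q)); a=[onplane('wrist',u,4,75) for u in(193,435)]
setpose(); b=[onplane('wrist',*p,75) for p in((205,108),(443,108))]
print('stop shift',np.round(np.subtract(b,a),1).tolist())
manip.move_l(W([0,-32,68]),max_speed=60); manip.move_l(W([0,-40,145]),max_speed=120); manip.dwell(.4)
manip.open_gripper()
B=bar(.884); manip.move_l(W(B+[0,0,90]),ori=Q,max_speed=150)
print(manip.move_l(W(B-[0,0,14]),max_speed=60,stop_force=8)); print(L(),B,manip.get_ft_force().round(1))
manip.dwell(.1); manip.close_gripper()
print(manip.get_gripper_width(),manip.get_grasp_force(),Rc.inv().apply(manip.get_ft_force()).round(1),L(),manip.get_clock())
E
```

```text
stop shift [[-1.9, -2.0, 0.0], [2.1, -2.0, 0.0]]
False
[-1.6142e+02  5.0000e-02  3.7900e+01] [-161.6474074     0.           51.60987492] [-0.6 -0.1  1. ]
9.86690858499211 58.534051179885864 [-2.   0.3  3.8] [-1.6245e+02 -5.0000e-02  3.7720e+01] 29.9083
```

The carriage held (shift within pixel error) and the bar is pinched. Lifting along the arc.

```bash
python3 - <<'E'
from m import *
L=lambda:Rc.inv().apply(manip.get_tool_pos()-O).round(2)
off=L()-bar(.884); th=.884
while th>.07:
    th=max(th-.08,.06)
    h=manip.move_l(W(bar(th)+off),max_speed=50,stop_force=35)
    print(round(th,2),h,Rc.inv().apply(manip.get_ft_force()).round(1),(L()-bar(th)-off).round(1),round(manip.get_gripper_width(),1))
    if h: break
print(manip.get_clock())
setpose(); cv2.imwrite('pics/side5.png',cv2.resize(manip.camera('side')[150:350,220:460,::-1],None,fx=3,fy=3))
E
```

```text
0.8 False [ 1.1  0.6 -4.4] [-0.2  0.  -0.1] 9.7
0.72 False [ 0.6  0.9 -3.5] [-0.2  0.   0.3] 9.6
0.64 False [-1.4 -0.5 -2.1] [-0.2 -0.   0.6] 9.8
0.56 False [-2.1  1.  -0.6] [-0.3  0.   0.6] 9.8
0.48 False [-3.5  0.3 -0.2] [-0.6  0.   0.5] 9.5
0.4 False [-3.9  1.7 -3.1] [-1.  -0.   0.2] 10.0
0.32 False [-5.2  1.5 -4.9] [-1.3 -0.1  0.2] 9.5
0.24 False [-7.2  1.6 -3.9] [-1.8 -0.1  0.4] 9.7
0.16 False [-8.   1.9 -2.3] [-2.4 -0.2  0.4] 9.5
0.08 False [-8.9  1.9 -1.8] [-3.2 -0.2  0.3] 9.2
0.06 False [-8.2  1.3 -3.9] [-3.7 -0.3 -0. ] 9.8
33.25
```

View pics/side5.png

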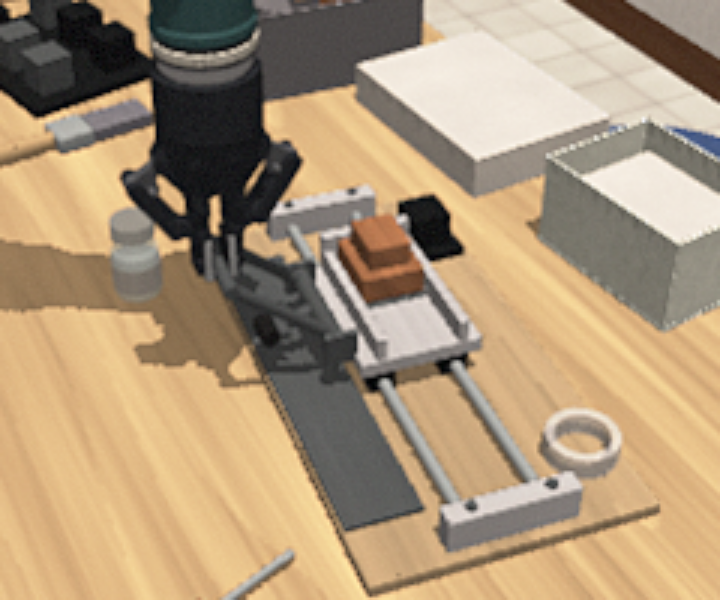

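The lever is up with the gripper still holding it, the actual angle about 0.06–0.12. One more nudge upward, then release and verify by two views.

```bash
python3 - <<'E'
from m import *
L=lambda:Rc.inv().apply(manip.get_tool_pos()-O).round(2)
off=np.array([-.8,0,-13.9])
print(manip.move_l(W(bar(0.01)+off),max_speed=30,stop_force=20),Rc.inv().apply(manip.get_ft_force()).round(1),(L()-bar(.01)-off).round(1))
manip.open_gripper(); print(manip.get_ft_force().round(1),L())
manip.move_l(manip.get_tool_pos()+np.array([0,0,90.]),max_speed=100)
manip.move_l(W([-60,-30,240]),max_speed=150); manip.dwell(.3)
setpose(); print(repr(manip.get_tool_pos()),manip.get_orientation(),manip.get_clock())
cv2.imwrite('pics/wrist6.png',manip.camera('wrist')[:,:,::-1])
E
```

```text
False [-8.1  1.3 -6.4] [-4.6 -0.4 -0.4]
[-0.9  0.5 -0.1] [-1.3299e+02 -3.0000e-02  1.1717e+02]
array([590.61710386, -22.86725507, 239.75629882]) [ 7.48127917e-01  6.63554372e-01 -2.85563790e-04 -3.64711416e-04] 36.4
```

View pics/wrist6.png

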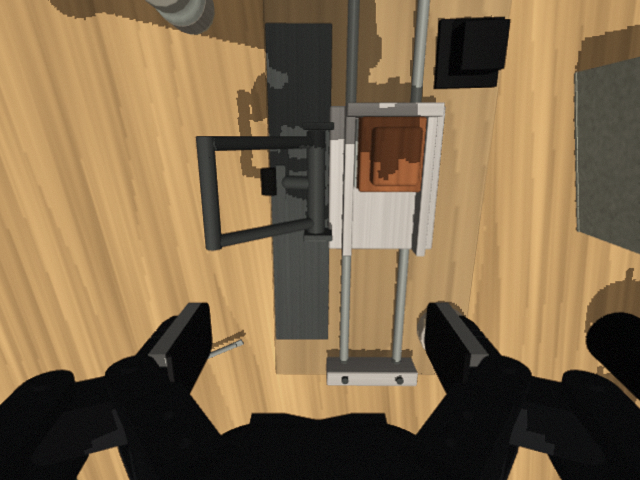

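Lever up (bar from (206,137) to (213,248)), mould against the stop, bystanders in place. Computing the lever angle and carriage shift.

```bash
python3 - <<'E'
from m import *
from scipy.optimize import brentq
setpose()
for p in[(206,137),(213,248)]:
    e,r=ray('wrist',*p); e=Rc.inv().apply(e-O); r=Rc.inv().apply(r)
    for z in(115,120,125,130): 
        P=e+r*(z-e[2])/r[2]; print(P.round(1),'rad',round(np.hypot(P[0]+62,z-60),1),'th',round(.8-np.arctan2(z-60,-62-P[0]),3))
for p,z in[((444,104),69),((331,248),49),((359,191),80),((419,191),80),((359,116),80)]: print(p,Rc.inv().apply(onplane('wrist',*p,z)-O).round(1))
E
```

```text
[-139.1   39.3  115. ] rad 94.7 th 0.181
[-137.7   39.3  120. ] rad 96.6 th 0.129
[-136.2   39.4  125. ] rad 98.6 th 0.08
[-134.7   39.5  130. ] rad 100.9 th 0.034
[-141.2  -43.2  115. ] rad 96.4 th 0.193
[-139.7  -41.6  120. ] rad 98.2 th 0.142
[-138.2  -40.   125. ] rad 100.1 th 0.094
[-136.7  -38.4  130. ] rad 102.3 th 0.047
(444, 104) [42.  64.1 69. ]
(331, 248) [-47.3 -64.4  49. ]
(359, 191) [-25.5  -4.4  80. ]
(419, 191) [24.6 -4.5 80. ]
(359, 116) [-27.5  54.8  80. ]
```

```bash
python3 -c "
from workcell import manip
print(manip.finish_job(),manip.get_clock())"
```

```text
the job is handed in; nothing more can be done
the job is handed in; nothing more can be done
```

I handed the job in at about 37 s, with no verdict shown: the brake press peaked near 14.5 N (its bite could not be read directly), the mould is against its stop, the lever is back up at about 0.07 rad, and the carriage has not visibly moved.

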